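Tighten the tube-holder clamp with the hex key's short end

TASK

The clamp of the sample-tube holder is only finger tight, and the L-shaped hex key still stands in its screw by the long arm. Draw the key out, flip it so that its short arm sits fully home in the same screw, then use the long arm as the lever to turn the stiff screw clockwise until it stops. Leave the key standing in the screw, let go of it, and do not disturb the jar and the weight beside the clamp.

Things in the scene. Friction and masses are not known exactly. Their poses are not given: they have to be found in the camera images.
- clamp: Low aluminium split clamp, 56 wide, 107 high, on a steel foot 150 x 90 x 12 fixed to the bench. Origin on the bench under its middle (foot spans x -95 to +55). x: the side the screw faces, roughly away from the robot; z up. The cheek with the screw slopes, facing +x and 30 deg upwards. A 16 thick rod (x -40, height 55) runs out to y -180 and holds a capped sample tube at y -190, 106 high.
- screw_mouth (a point): Centre of the socket's mouth in the end face of the screw head (dia 32, 28 proud), 94 above the bench, 44 in front of the clamp's origin. Frame turns with the screw. z: screw axis outwards, 30 deg above level. Hexagon socket 15.4 across flats, 25 deep, flat floor, mouth countersunk 4 at 45 deg. x: towards a corner of the hexagon; y: square to a flat. Key play: about 10 deg either way.
- screw (a joint): Turn of the screw, rad, growing clockwise as seen facing its head. Starts within 0.04 of 0, tight at a hard stop at 0.70. Stiff: 0.6 N m of friction all the way; stays where left. At 0 the y axis of screw_mouth points to the clamp's +y side, raised 24 deg (in the plane of the sloping cheek); a lever there goes down to tighten, with only bare bench under its path.
- key: L-shaped hex key, 14 across flats, 0.26 kg. Origin: the bend, where the arms' centre lines meet. x: along the long arm (ends at 150); y: along the short arm (ends at 60); z: square to the L. Long arm's flats face +-y (pinch these), short arm's face +-x, corners of both +-z: both arms fit the socket with the same L plane. Start: long arm in to the floor, bend 125 out, drooping 8 deg.
- key_short_end (a point): Centre of the end face of the key's short arm, axes as the key's, edges bevelled. At the start the key's z is up, leaning back over the clamp, and the short arm points to the clamp's -y side, a little down. A quarter turn about key z brings the short arm to the socket with the long arm out to the clamp's +y side, raised; fully home the bend is 35 out from the mouth.
- jar: Closed round jar, diameter 44, 55 high, loose on the bench in front of the clamp on its -y side. Origin: centre of its underside. To be left alone.
- weight: Steel calibration weight with a head knob, diameter 34, 42 high, loose on the bench beside the clamp on its +y side, behind the lever's path. Origin: centre of its underside. To be left alone.
Not all that is in view belongs to the job. What is meant by the key is not blue or turquoise, and is the larger of those in its own colour.

How it is judged:
By the outcome, as a careful person would: the job done as asked, in the order asked, and still so for the second after the job is handed in, with the robot touching nothing.
It also fails if it takes over 51 s, if anything falls off the work surface, if the arm or the gripper's body presses on something with over 40 N, if the wrist force passes 120 N, or if a joint passes its speed limit or range.

ROBOT

A 7-joint arm with a two-finger parallel gripper is mounted at the origin on the work surface. World frame = base frame: x ahead of the robot, y to its left, z up, the work surface at z = 0. Lengths are in m, angles in degrees, forces in N, time in s.
With the tool pointing down it reaches from about 0.425 to 0.8 m from the base axis. Payload 8.3 kg.
Tool frame: the origin (TCP) lies between the finger pads; the fingertips stand 14 mm ahead of it and the grasp point (between the pads) lies 5 mm behind it; z points along the fingers, y is the line along which they close (so a half turn about z gives the same grasp; the last joint's range is limited). The gripper opens to 85 mm and grips with 20 to 120 N. Pads are 22 mm wide; open, the fingers measure 114 mm over their backs; the gripper's body (76 mm by 85 mm) begins 54 mm behind the grasp point. The pads swing forward as they close: fully open they stand 13 mm farther back than shut.
Start: joints at [-74.536, 21.967, 0.94, 78.501, -0.361, 79.538, -2.664], TCP at [0.204, 0.591, 0.245] pointing down, gripper open.
Joint ranges: [-169.22, 169.22], [-14.56, 117.87], [-87.37, 89.26], [10.42, 133.3], [-82.24, 262.24], [0.94, 117.77], [-172.7, 172.7]. Speed limits (degrees/s): [136.94, 136.94, 172.46, 172.46, 180, 180, 180].

INTERFACE

Orientations are given as a 3x3 rotation matrix whose columns are the frame's x, y, z axes.
In Python, from bench import env gives the robot as it stands. The module is installed in compiled form; this text tells all that it offers.
- The arm moves only by the tool apply_moves, never from a script. Its argument "targets" is a list of rows, each a list of 6 numbers: the shift along the tool's x, y, z scaled (see below), then the turn, a rotation vector about the tool's x, y, z scaled (see below). A call has 1 to 8 rows; each row shifts and turns the commanded pose from where the row before left it, along the tool's axes as they then stand; what a row does not reach is not made up. The controller multiplies each number of a shift by 0.02 m and each number of a turn by 5 degrees. A row lasts 1/12 s, in which the tool goes at most 41.7 mm and 7.16 degrees, less where a joint would pass 70% of its speed; a pose out of reach is approached as far as the arm can. A call with a number of a shift or a turn outside -1 to 1 is refused whole. A call with a gripper value outside its range is refused whole. "grip" is the finger opening in mm, from 0 to 85.4, set as the call begins (left out, the last holds). The fingers move at their own pace and stop on an object; "newtons" is the grip in N (left out, the last holds). Time passes only in rows, so rows that do not move let the fingers close. It gives the time, the measured TCP pose, the force, the opening and the grip force at its end, in the units of the state.
- env.state(): the state, without advancing time (a new reading comes with each control period).
- env.capture(name): name is "scene" or "side" or "wrist"; returns a dict with "img" (400x640x3 uint8, blue, green, red), "intrinsics" (3x3 intrinsics, pixels), "R" (3x3) and "t" (3): a world point X has camera coordinates R X + t. Camera axes: x right, y down, z forward; pixel columns grow to the right and rows downward; lengths in m; the calibration is good to about 2 mm. A picture is of the moment at which its call begins. There is no depth.
- env.hand_in(): hands the job in; it is judged then, once.
Trained networks look in the newest picture that a camera, given by its name, has taken for a name from the list of things; names that differ only in an ending like _2 or _b are one class to them, and where a whole thing is asked for, a point or a joint stands for the part that bears it (a point fixed in the world has none). Each returns a list of dicts, best first, with "confidence" (0 to 1); they miss things now and then, are a little off and sometimes report something else, mostly with a low value. They report only what shows in the picture. A call takes as long as a camera call. They do not tell look-alikes from the thing itself.
- env.search_frame(camera, target): "xyz" ([x, y, z] in m, in world coordinates, good to about 4 mm: the middle of the surface that is visible of it).
- env.place_of(camera, target): "xyz" ([x, y, z] in m, in world coordinates, good to about 4 mm: a listed point, or the origin of a listed thing).
The state is a dict: "t": time; "joint_positions": joint angles; "joint_vel": joint speeds; "tau": joint torques, N m; "position": TCP position; "orientation": TCP orientation; "force": force on the tool from outside, world axes, zero at the start; "torque": the same for the moment, N m; "opening": finger opening in m; "gripper_force": force on a finger pad.
Only numpy, scipy, OpenCV 4.12 (cv2) and the standard library are available. Lean on these libraries where they do the work, as an engineer would, in place of code of your own. Each camera call takes 0.05 s, during which the arm holds its last target. There are 200 camera calls.

## Working session

There is one attempt and no reset: what is moved stays moved. The work goes in short steps, Python scripts to look and compute and a tool call to move; the robot and the scene stay as the last step left them, time stands still between calls to the robot, and variables do not carry over. Pictures are saved under pics/ and viewed, at most 10 in all, crops included, and the job is handed in when it is done.

Besides the shell and the picture viewer there is one more tool, called after ">>>" as name(argument=value, ...), one argument or row to a line, values as JSON. apply_moves: Moves the arm, as the interface text tells. Its arguments: {"type":"object","properties":{"targets":{"type":"array"},"grip":{"type":"number"},"newtons":{"type":"number"}},"required":["targets"]}

```bash
mkdir -p pics
python3 - <<'E'
from bench import env
import cv2,numpy as np
s=env.state();print(s['t'],s['position'],s['orientation'])
ims=[]
for c in['scene','side']:
    d=env.capture(c);ims.append(d['img']);cv2.imwrite(f'pics/{c}0.png',d['img'])
    print(c,np.round(-d['R'].T@d['t'],3).tolist(),np.round(d['R'],3).tolist(),d['intrinsics'][0][0])
    for n in['clamp','screw_mouth','key','key_short_end','jar','weight']:
        for f in['place_of','search_frame']:
            print(c,n,f,[(np.round(r['xyz'],3).tolist(),round(r['confidence'],2)) for r in getattr(env,f)(c,n)])
E
```

```text
0.0 [0.20399343 0.59024497 0.24427622] [[-9.45157282e-01  3.26614987e-01 -6.01651384e-04]
 [ 3.26615537e-01  9.45155369e-01 -1.90250773e-03]
 [-5.27335010e-05 -1.99467772e-03 -9.99998009e-01]]
scene [0.996, -0.346, 0.769] [[0.534, 0.846, -0.002], [0.649, -0.411, -0.64], [-0.542, 0.34, -0.769]] 431.3548366128896
scene clamp place_of [([0.509, -0.133, -0.0], 0.61)]
scene clamp search_frame [([0.482, -0.159, 0.062], 0.84)]
scene screw_mouth place_of [([0.555, -0.135, 0.095], 0.49)]
scene screw_mouth search_frame [([0.546, -0.139, 0.098], 0.54)]
scene key place_of [([0.671, -0.152, 0.134], 0.97), ([0.68, -0.026, 0.001], 0.63), ([0.554, 0.133, 0.008], 0.57), ([0.34, -0.3, 0.006], 0.57)]
scene key search_frame [([0.322, -0.277, 0.008], 0.8), ([0.664, -0.153, 0.123], 0.76), ([0.658, -0.015, 0.008], 0.76), ([0.59, 0.172, 0.014], 0.58)]
scene key_short_end place_of [([0.67, -0.202, 0.115], 0.98), ([0.313, -0.325, 0.012], 0.69), ([0.51, 0.179, 0.02], 0.62), ([0.652, -0.062, 0.007], 0.57)]
scene key_short_end search_frame [([0.659, -0.15, 0.126], 0.98), ([0.324, -0.281, 0.01], 0.69), ([0.59, 0.
[... 777 characters left out ...]
1, 0.137, 0.006], 0.56), ([0.679, -0.025, 0.001], 0.46)]
side key search_frame [([0.631, -0.147, 0.118], 0.95), ([0.315, -0.274, 0.009], 0.93), ([0.56, 0.166, 0.014], 0.79), ([0.464, -0.041, 0.028], 0.69)]
side key_short_end place_of [([0.306, -0.319, 0.011], 0.94), ([0.674, -0.208, 0.114], 0.89), ([0.51, 0.181, 0.019], 0.7), ([0.651, -0.06, 0.019], 0.51)]
side key_short_end search_frame [([0.312, -0.273, 0.006], 0.89), ([0.559, 0.168, 0.01], 0.76), ([0.632, 0.006, 0.011], 0.57)]
side jar place_of [([0.558, -0.295, -0.001], 0.77)]
side jar search_frame [([0.545, -0.305, 0.042], 0.75)]
side weight place_of [([0.474, -0.036, -0.0], 0.5)]
side weight search_frame [([0.466, -0.043, 0.026], 0.7)]
```

```bash
ls
```

```text
pics
```

View images.

View pics/scene0.png

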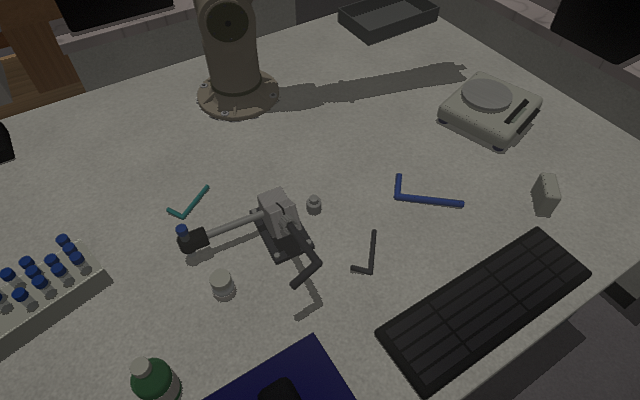

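View pics/side0.png

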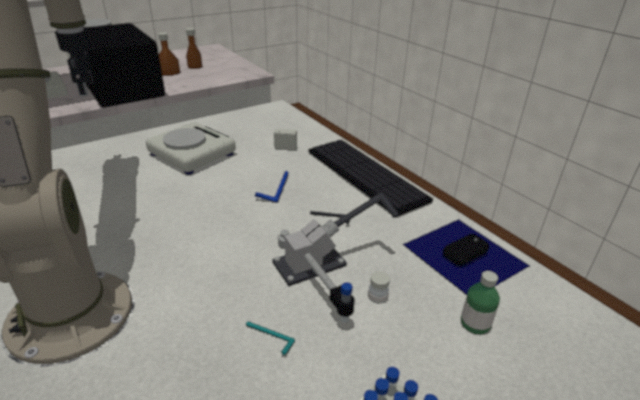

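Run:
```python
from bench import env
import cv2,numpy as np
print(env.state()['t'],env.state()['joint_positions'])
d=env.capture('scene')['img'];e=env.capture('side')['img']
a=cv2.resize(d[170:330,240:400],(640,640)[:2] and (560,560),interpolation=cv2.INTER_CUBIC)
b=cv2.resize(e[180:270,270:400],None,fx=4,fy=4,interpolation=cv2.INTER_CUBIC)
b=cv2.resize(e[180:290,270:400],(800-560,203),interpolation=cv2.INTER_CUBIC)
o=np.zeros((560,800,3),np.uint8);o[:,:560]=a;o[:203,560:]=b
cv2.imwrite('pics/crop1.png',cv2.convertScaleAbs(o,alpha=1.6))
```

```text
1.3 [-74.53558327  21.96690383   0.94164106  78.50124748  -0.36002264
  79.53858084  -2.66379458]
```

View pics/crop1.png

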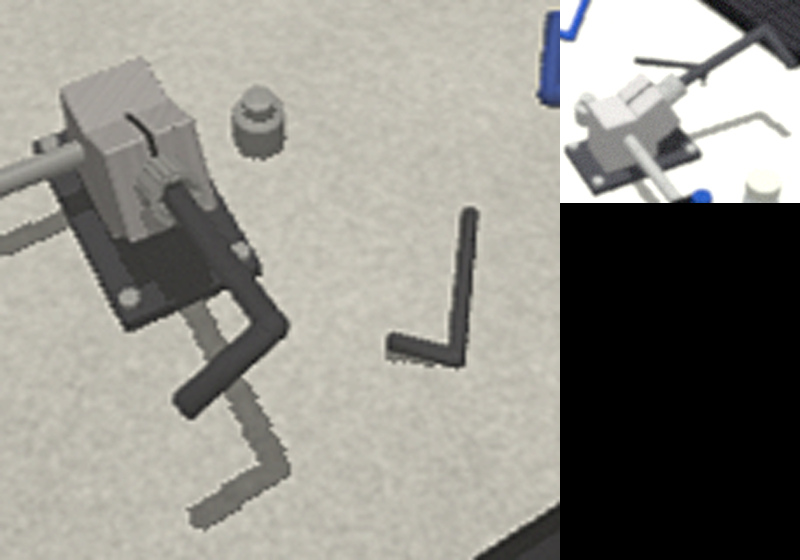

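```bash
cat > h.py <<'E'
from bench import env
import cv2,numpy as np
from scipy.spatial.transform import Rotation as Ro
np.set_printoptions(precision=4,suppress=True)
def frame(x,z):  # tool axes from wanted x (projected) and z
    z=np.array(z,float);z/=np.linalg.norm(z);x=np.array(x,float);x-=z*(x@z);x/=np.linalg.norm(x)
    return np.c_[x,np.cross(z,x),z]
def rows(R0,p0,R1,p1,n=None):
    D=R0.T@R1;v=Ro.from_matrix(D).as_rotvec();p=R0.T@(np.array(p1)-p0)
    for N in ([n] if n else range(1,200)):
        r=v/N;M=sum(Ro.from_rotvec(r*k).as_matrix() for k in range(N));s=np.linalg.solve(M,p)
        row=np.r_[s/.02,np.degrees(r)/5]
        if n or abs(row).max()<=.98:break
    print(N,np.round(row,3).tolist());return R1,np.array(p1)
def cur():
    s=env.state();return np.array(s['orientation']),np.array(s['position'])
E
python3 - <<'E'
from h import *
R,p=cur()
yaw=np.radians(-6)
c,s=np.cos(yaw),np.sin(yaw);Z=lambda v:np.array([c*v[0]-s*v[1],s*v[0]+c*v[1],v[2]])
e=np.radians(22)
R1=frame(Z([-np.cos(e),0,-np.sin(e)]),Z([np.sin(e),0,-np.cos(e)]))
# go first half with no tilt
rows(R,p,R1,[.573,-.142,.235]);
E
```

```text
33 [-0.781, -0.962, 0.156, -0.015, -0.133, -0.078]
```

>>> apply_moves(
  targets=[
    [-0.78,-0.96,0.156,-0.015,-0.133,-0.078],
    [-0.78,-0.96,0.156,-0.015,-0.133,-0.078],
    [-0.78,-0.96,0.156,-0.015,-0.133,-0.078],
    [-0.78,-0.96,0.156,-0.015,-0.133,-0.078],
    [-0.78,-0.96,0.156,-0.015,-0.133,-0.078],
    [-0.78,-0.96,0.156,-0.015,-0.133,-0.078],
    [-0.78,-0.96,0.156,-0.015,-0.133,-0.078],
    [-0.78,-0.96,0.156,-0.015,-0.133,-0.078],
  ],
)

```text
t: 2.07
position: [0.2775, 0.4051, 0.2248]
orientation: [[-0.957, 0.274, 0.092], [0.273, 0.962, -0.018], [-0.093, 0.008, -0.996]]
force: [0.2, -0.2, 0.6]
opening: 0.0855
gripper_force: 0.0
```

>>> apply_moves(
  targets=[
    [-0.78,-0.96,0.156,-0.015,-0.133,-0.078],
    [-0.78,-0.96,0.156,-0.015,-0.133,-0.078],
    [-0.78,-0.96,0.156,-0.015,-0.133,-0.078],
    [-0.78,-0.96,0.156,-0.015,-0.133,-0.078],
    [-0.78,-0.96,0.156,-0.015,-0.133,-0.078],
    [-0.78,-0.96,0.156,-0.015,-0.133,-0.078],
    [-0.78,-0.96,0.156,-0.015,-0.133,-0.078],
    [-0.78,-0.96,0.156,-0.015,-0.133,-0.078],
  ],
)

```text
t: 2.73
position: [0.3619, 0.2247, 0.2155]
orientation: [[-0.958, 0.22, 0.184], [0.218, 0.975, -0.03], [-0.186, 0.011, -0.982]]
force: [0.9, 0.3, -0.0]
opening: 0.0857
gripper_force: 0.0
```

>>> apply_moves(
  targets=[
    [-0.78,-0.96,0.156,-0.015,-0.133,-0.078],
    [-0.78,-0.96,0.156,-0.015,-0.133,-0.078],
    [-0.78,-0.96,0.156,-0.015,-0.133,-0.078],
    [-0.78,-0.96,0.156,-0.015,-0.133,-0.078],
    [-0.78,-0.96,0.156,-0.015,-0.133,-0.078],
    [-0.78,-0.96,0.156,-0.015,-0.133,-0.078],
    [-0.78,-0.96,0.156,-0.015,-0.133,-0.078],
    [-0.78,-0.96,0.156,-0.015,-0.133,-0.078],
  ],
)

```text
t: 3.4
position: [0.4564, 0.0489, 0.2178]
orientation: [[-0.947, 0.166, 0.275], [0.162, 0.986, -0.038], [-0.277, 0.009, -0.961]]
force: [0.4, 1.4, -0.5]
opening: 0.0853
gripper_force: 0.0
```

>>> apply_moves(
  targets=[
    [-0.78,-0.96,0.156,-0.015,-0.133,-0.078],
    [-0.78,-0.96,0.156,-0.015,-0.133,-0.078],
    [-0.78,-0.96,0.156,-0.015,-0.133,-0.078],
    [-0.78,-0.96,0.156,-0.015,-0.133,-0.078],
    [-0.78,-0.96,0.156,-0.015,-0.133,-0.078],
    [-0.78,-0.96,0.156,-0.015,-0.133,-0.078],
    [-0.78,-0.96,0.156,-0.015,-0.133,-0.078],
    [-0.78,-0.96,0.156,-0.015,-0.133,-0.078],
  ],
)

```text
t: 4.07
position: [0.5595, -0.1212, 0.2329]
orientation: [[-0.925, 0.112, 0.364], [0.104, 0.994, -0.04], [-0.366, 0.001, -0.931]]
force: [0.1, 1.1, -0.6]
opening: 0.0854
gripper_force: 0.0
```

>>> apply_moves(
  targets=[
    [-0.78,-0.96,0.156,-0.015,-0.133,-0.078],
    [0,0,0,0,0,0],
    [0,0,0,0,0,0],
  ],
)

```text
t: 4.32
position: [0.5724, -0.1423, 0.2352]
orientation: [[-0.922, 0.108, 0.373], [0.1, 0.994, -0.042], [-0.375, -0.002, -0.927]]
force: [-1.0, -0.1, -0.3]
opening: 0.0855
gripper_force: 0.0
```

Run:
```python
from h import *
print(cur())
d=env.capture('wrist');print((-d['R'].T@d['t']),d['R'],d['intrinsics'][0])
cv2.imwrite('pics/wrist1.png',d['img'])
for n in['screw_mouth','key','key_short_end','clamp']:
    print(n,[(np.round(r['xyz'],4).tolist(),round(r['confidence'],2)) for r in env.place_of('wrist',n)])
```

```text
(array([[-0.9217,  0.1081,  0.3727],
       [ 0.0996,  0.9941, -0.042 ],
       [-0.375 , -0.0016, -0.927 ]]), array([ 0.5724, -0.1423,  0.2352]))
[ 0.462  -0.1309  0.3282] [[ 0.1072  0.9942 -0.0019]
 [ 0.7879 -0.0838  0.6101]
 [ 0.6064 -0.0669 -0.7924]] [310.5711   0.     319.2935]
screw_mouth [([0.5474, -0.1372, 0.0966], 0.57)]
key [([0.5501, 0.1411, 0.0041], 0.92), ([0.6729, -0.147, 0.1349], 0.81), ([0.6757, -0.0301, 0.0015], 0.78)]
key_short_end [([0.6481, -0.059, 0.0126], 0.85), ([0.6737, -0.2009, 0.1114], 0.64)]
clamp [([0.5054, -0.133, 0.0019], 0.77)]
```

View pics/wrist1.png

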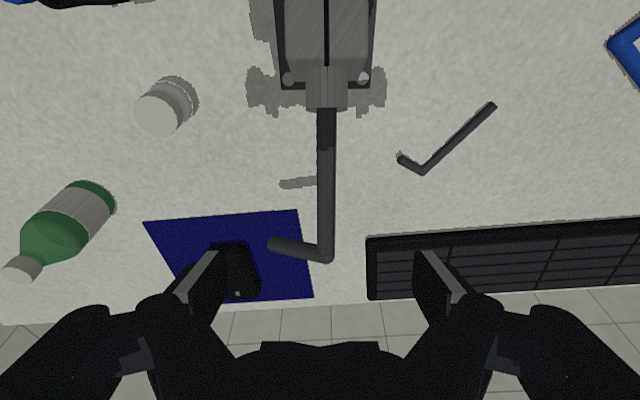

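```bash
cat > model.py <<'E'
from h import *
def clampaxes(yaw):
    c,s=np.cos(np.radians(yaw)),np.sin(np.radians(yaw))
    X=np.array([c,s,0]);Y=np.array([-s,c,0]);a=X*np.cos(np.pi/6)+np.array([0,0,.5]);u=np.cross(a,Y);return X,Y,a,u
def keyverts(bend,R):
    x,y,z=R.T;r=.014/np.sqrt(3)
    L=[bend+(d)*x+r*(np.cos(t)*z+np.sin(t)*y) for d in(-.007,.15) for t in np.arange(6)*np.pi/3]
    S=[bend+(d)*y+r*(np.cos(t)*z+np.sin(t)*x) for d in(-.007,.06) for t in np.arange(6)*np.pi/3]
    return np.array(L),np.array(S)
def proj(d,P):
    q=P@d['R'].T+d['t'];q=q@np.array(d['intrinsics']).T;return q[:,:2]/q[:,2:]
def startkey(bend,yaw,el,roll):
    X,Y,_,_=clampaxes(yaw);e=np.radians(el)
    x=-(X*np.cos(e)+np.array([0,0,np.sin(e)]));up=np.cross(Y,x)*-1
    up=np.cross(x,-Y);y=-(Y*np.cos(np.radians(roll))+up*np.sin(np.radians(roll)))
    return np.c_[x,y,np.cross(x,y)]
E
cat > fit.py <<'E'
from model import *
from scipy.optimize import minimize
D={c:env.capture(c) for c in('scene','side','wrist')}
# candidate region masks: key vs not, by darkness; ignore zones near clamp
def mask(c,thr): return (D[c]['img'].max(2)<thr).astype(np.uint8)
M={c:mask(c,85 if c!='wrist' else 100) for c in D}
p0=np.array([.669,-.148,.1353,-6.2,20,21])
def vis(q): # outline distance: render key part 10..110mm from bend & short arm
    bend=q[:3];R=startkey(bend,*q[3:]);return bend,R
def render(c,q):
    b,R=vis(q);x,y,z=R.T;L,S=keyverts(b,R);L[6:]-=.05*x
    m=np.zeros((1600,2560),np.uint8)
    for P in(L,S):
        u=(proj(D[c],P)*4+1.5).round().astype(np.int32);cv2.fillConvexPoly(m,cv2.convexHull(u),255)
    return cv2.resize(m,(640,400),interpolation=cv2.INTER_AREA)/255.
W={}
for c in D: # window: dilated initial render
    r=render(c,p0);k=cv2.dilate((r>0).astype(np.uint8),np.ones((15,15)));
    b,R=vis(p0);cut=proj(D[c],np.array([b+R[:,0]*.095]))[0];e=proj(D[c],np.array([b]))[0]
    yy,xx=np.mgrid[:400,:640];k[((xx-cut[0])*(cut-e)[0]+(yy-cut[1])*(cut-e)[1])>0]=0;W[c]=k>0
S={}
for c in D:
    g=D[c]['img'].max(2).astype(float);r=render(c,p0);S[c]=g
def cost(d):
    q=p0+d*np.array([.004,.004,.004,3,3,5]);t=0
    for c in use:
        r=render(c,q)[W[c]];g=S[c][W[c]]
        A=np.c_[r,1-r];s,res,_,_=np.linalg.lstsq(A,np.clip(g,0,120),rcond=None);t+=((A@s-np.clip(g,0,120))**2).mean()/W0[c]
    return t
W0={c:np.clip(S[c][W[c]],0,120).var() for c in D}
for use in (['scene','wrist'],['scene','side','wrist']):
    r=minimize(cost,np.zeros(6),method='Powell',options=dict(maxfev=900));q=p0+r.x*np.array([.004,.004,.004,3,3,5])
    print(use,r.fun,q,'mouth',q[:3]+.125*startkey(q[:3],*q[3:])[:,0],'short',q[:3]+.06*startkey(q[:3],*q[3:])[:,1])
o=[]
for c,(y0,x0) in dict(scene=(170,240),side=(160,270),wrist=(90,220)).items():
    im=cv2.convertScaleAbs(cv2.resize(D[c]['img'][y0:y0+180,x0:x0+180],None,fx=3,fy=3,interpolation=cv2.INTER_CUBIC),alpha=1.6)[:, :266*2]
    b,R=vis(q)
    for P in keyverts(b,R):
        cv2.polylines(im,[cv2.convexHull(((proj(D[c],P)-[x0,y0]+.5)*3).round().astype(np.int32))],True,(0,255,0),1)
    o.append(cv2.resize(im,(266,270)))
    o[-1]=im[:540,:400] if c!='side' else None
cv2.imwrite('pics/fit1.png',np.hstack([i for i in o if i is not None]))
E
python3 fit.py
```

```text
['scene', 'wrist'] 0.9491224870204635 [ 0.6685 -0.148   0.1346 -5.8857 26.1198 25.8899] mouth [ 0.5569 -0.1365  0.0796] short [ 0.6744 -0.2029  0.1111]
['scene', 'side', 'wrist'] 1.9046334333284913 [ 0.6697 -0.1483  0.134  -6.1613 22.7296 24.7306] mouth [ 0.5551 -0.136   0.0857] short [ 0.6735 -0.2036  0.1108]
```

View pics/fit1.png

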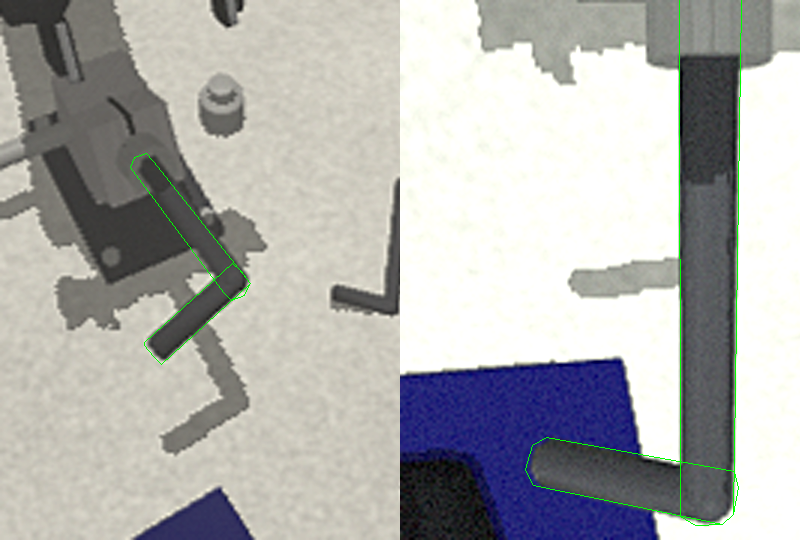

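```bash
cat > plan.py <<'E'
from model import *
YAW,EL,ROLL=-6.2,20,24
BEND=np.array([.669,-.148,.1345]);GX=.06
K=startkey(BEND,YAW,EL,ROLL);RT=np.c_[K[:,0],-K[:,1],-K[:,2]]
G=BEND+GX*K[:,0]
E
python3 - <<'E'
from plan import *
print(RT,G)
R,p=cur()
R,p=rows(R,p,RT,G+RT[:,2]*(.005-.06))
rows(R,p,RT,G+RT[:,2]*.005)
E
```

```text
[[-0.9342 -0.0396  0.3546]
 [ 0.1015  0.9232  0.3706]
 [-0.342   0.3822 -0.8585]] [ 0.6129 -0.1419  0.114 ]
5 [0.05, -0.328, 0.735, -0.957, 0.079, 0.025]
4 [0.0, 0.0, 0.75, 0.0, 0.0, 0.0]
```

>>> apply_moves(
  targets=[
    [0.05,-0.328,0.735,-0.957,0.079,0.025],
    [0.05,-0.328,0.735,-0.957,0.079,0.025],
    [0.05,-0.328,0.735,-0.957,0.079,0.025],
    [0.05,-0.328,0.735,-0.957,0.079,0.025],
    [0.05,-0.328,0.735,-0.957,0.079,0.025],
    [0,0,0,0,0,0],
    [0,0,0,0,0,0],
  ],
  grip=50,
)

```text
t: 5.3
position: [0.5887, -0.1641, 0.1635]
orientation: [[-0.937, -0.02, 0.35], [0.106, 0.935, 0.338], [-0.334, 0.354, -0.874]]
force: [0.5, 0.4, -0.2]
opening: 0.0498
gripper_force: 0.0
```

Run:
```python
from plan import *
R,p=cur();print(env.state()['t'])
rows(R,p,RT,G+RT[:,2]*.005)
d=env.capture('wrist');im=d['img'].copy()
for P in keyverts(BEND,K): cv2.polylines(im,[cv2.convexHull(proj(d,P).round().astype(np.int32))],True,(0,255,0),1)
s=env.capture('scene');i2=s['img'].copy()
for P in keyverts(BEND,K): cv2.polylines(i2,[cv2.convexHull(proj(s,P).round().astype(np.int32))],True,(0,255,0),1)
i2=cv2.resize(i2[180:300,260:360],(400,480))
cv2.imwrite('pics/w2.png',cv2.convertScaleAbs(np.hstack([im[:,170:570],i2[:400]]),alpha=1.5))
```

```text
5.3
4 [-0.047, 0.026, 0.804, -0.102, -0.018, -0.022]
```

View pics/w2.png

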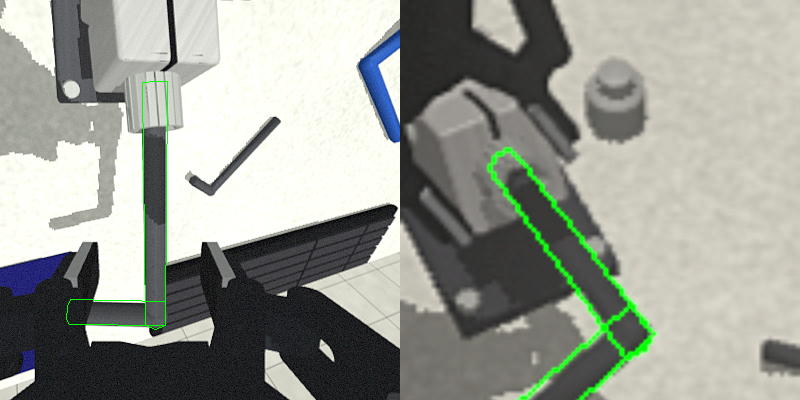

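>>> apply_moves(
  targets=[
    [-0.03,0.02,0.54,-0.07,-0.01,-0.015],
    [-0.03,0.02,0.54,-0.07,-0.01,-0.015],
    [-0.03,0.02,0.54,-0.07,-0.01,-0.015],
    [-0.03,0.02,0.54,-0.07,-0.01,-0.015],
    [-0.03,0.02,0.54,-0.07,-0.01,-0.015],
    [-0.03,0.02,0.54,-0.07,-0.01,-0.015],
    [0,0,0,0,0,0],
  ],
)

```text
t: 5.98
position: [0.616, -0.1346, 0.1091]
orientation: [[-0.935, -0.047, 0.352], [0.095, 0.921, 0.377], [-0.342, 0.386, -0.857]]
force: [-0.6, -0.0, -0.7]
opening: 0.0501
gripper_force: 0.0
```

>>> apply_moves(
  targets=[
    [0,0,0,0,0,0],
    [0,0,0,0,0,0],
    [0,0,0,0,0,0],
    [0,0,0,0,0,0],
    [0,0,0,0,0,0],
    [0,0,0,0,0,0],
  ],
  grip=5,
  newtons=40,
)

```text
t: 6.48
position: [0.6163, -0.1382, 0.1123]
orientation: [[-0.933, -0.045, 0.357], [0.098, 0.923, 0.372], [-0.346, 0.382, -0.857]]
force: [1.1, -5.6, -1.6]
opening: 0.0134
gripper_force: 39.3
```

Run:
```python
from plan import *
R,p=cur();s=env.state();print(s['t'],s['force'],s['torque'],s['opening'],s['gripper_force'],s['joint_positions'])
print(p,R, 'tool frame err',RT.T@(p-G))
for c in('wrist','scene','side'):
    env.capture(c)
    for n in('key','key_short_end'):print(c,n,[(np.round(r['xyz'],4).tolist(),round(r['confidence'],2)) for r in env.place_of(c,n) if r['xyz'][2]>.06])
```

```text
6.4833 [ 1.1193 -5.5911 -1.5618] [-1.4911  0.1011 -0.1586] 0.013420255358936137 39.30054187774658 [ -9.106   29.0705  44.2467 102.8729 -58.9883  63.0985 150.7419]
[ 0.6163 -0.1382  0.1123] [[-0.933  -0.0453  0.3571]
 [ 0.0978  0.9229  0.3724]
 [-0.3465  0.3823 -0.8566]] tool frame err [-0.0022  0.0026  0.004 ]
wrist key []
wrist key_short_end []
scene key [([0.6702, -0.1426, 0.1341], 0.71)]
scene key_short_end [([0.6703, -0.1986, 0.1161], 0.64)]
side key [([0.6688, -0.1416, 0.1363], 0.65)]
side key_short_end [([0.6725, -0.2026, 0.1164], 0.58)]
```

```bash
cat >> plan.py <<'E'
M=np.array([.5515,-.1358,.094])
X,Y,a,u=clampaxes(-6.2)
def toolpose(out,turn=0,gx=.058,raise_=24,kz=-.004,droop=0):
    """tool pose with short arm at the socket: bend `out` from the mouth, lever turned down by `turn` deg; kz: key centre line in tool z from TCP"""
    t=np.radians(raise_-turn);kx=np.cos(t)*Y+np.sin(t)*u;ky=-a;kz_=np.cross(kx,ky)
    R=np.c_[kx,-ky,-kz_];b=M+out*a
    return R,b+gx*kx-kz*R[:,2]
E
python3 - <<'E'
from plan import *
R,p=cur();print('a in tool',R.T@a)
R,p=rows(R,p,R,p+.06*a,6)
R1,p1=toolpose(.085);print(R1,p1)
R,p=rows(R,p,R1,p1)
E
```

```text
a in tool [-0.9856  0.0658 -0.1558]
6 [-0.493, 0.033, -0.078, 0.0, 0.0, 0.0]
[[-0.1035  0.861   0.498 ]
 [ 0.9302 -0.0935  0.355 ]
 [ 0.3522  0.5    -0.7912]] [ 0.6207 -0.0884  0.1538]
18 [0.219, 0.044, -0.019, -0.076, -0.079, 0.956]
```

>>> apply_moves(
  targets=[
    [0,0,0,0,0,0],
    [-0.2,0,-0.04,0,0,0],
    [-0.3,0,-0.06,0,0,0],
    [-0.4,0,-0.07,0,0,0],
    [-0.4,0,-0.07,0,0,0],
    [-0.4,0,-0.07,0,0,0],
  ],
  newtons=110,
)

```text
t: 7.43
position: [0.6467, -0.1416, 0.1294]
orientation: [[-0.933, -0.047, 0.356], [0.096, 0.922, 0.376], [-0.346, 0.385, -0.856]]
force: [-0.1, -0.9, -1.9]
opening: 0.0116
gripper_force: 107.4
```

>>> apply_moves(
  targets=[
    [-0.5,0.03,-0.08,0,0,0],
    [-0.5,0.03,-0.08,0,0,0],
    [-0.5,0.03,-0.08,0,0,0],
    [0,0,0,0,0,0],
  ],
)

```text
t: 7.77
position: [0.6744, -0.1446, 0.1457]
orientation: [[-0.933, -0.049, 0.357], [0.095, 0.922, 0.375], [-0.348, 0.384, -0.855]]
force: [-0.4, -0.0, -2.0]
opening: 0.0121
gripper_force: 107.4
```

Run:
```python
from plan import *
R,p=cur();print(p,env.state()['joint_positions'])
for c in('wrist','scene','side'):
    env.capture(c)
    for n in('key','key_short_end'):
        for r in env.place_of(c,n):
            if r['xyz'][2]>.06: print(c,n,np.array(r['xyz']),r['confidence'],'tool',R.T@(np.array(r['xyz'])-p))
R1,p1=toolpose(.085)
rows(R,p,R1,p1)
```

```text
[ 0.6744 -0.1446  0.1457] [ -7.9634  33.0616  43.968   92.4465 -58.7837  67.7887 144.8292]
scene key [ 0.7263 -0.1543  0.1682] 0.93 tool [-0.0572 -0.0029 -0.0043]
scene key_short_end [ 0.7235 -0.207   0.1455] 0.77 tool [-0.0517 -0.0601 -0.0057]
side key [ 0.7233 -0.1476  0.1655] 0.62 tool [-0.0528  0.0024 -0.0006]
side key_short_end [ 0.7283 -0.2097  0.1469] 0.98 tool [-0.0569 -0.0623 -0.0062]
18 [0.236, 0.029, -0.018, -0.075, -0.08, 0.958]
```

>>> apply_moves(
  targets=[
    [0.236,0.03,-0.02,-0.075,-0.08,0.958],
    [0.236,0.03,-0.02,-0.075,-0.08,0.958],
    [0.236,0.03,-0.02,-0.075,-0.08,0.958],
    [0.236,0.03,-0.02,-0.075,-0.08,0.958],
    [0.236,0.03,-0.02,-0.075,-0.08,0.958],
    [0.236,0.03,-0.02,-0.075,-0.08,0.958],
    [0.236,0.03,-0.02,-0.075,-0.08,0.958],
    [0.236,0.03,-0.02,-0.075,-0.08,0.958],
  ],
)

```text
t: 8.88
position: [0.6379, -0.1292, 0.1403]
orientation: [[-0.745, 0.52, 0.418], [0.665, 0.634, 0.395], [-0.06, 0.572, -0.818]]
force: [-0.7, -0.3, -1.8]
opening: 0.0114
gripper_force: 107.5
```

>>> apply_moves(
  targets=[
    [0.236,0.03,-0.02,-0.075,-0.08,0.958],
    [0.236,0.03,-0.02,-0.075,-0.08,0.958],
    [0.236,0.03,-0.02,-0.075,-0.08,0.958],
    [0.236,0.03,-0.02,-0.075,-0.08,0.958],
    [0.236,0.03,-0.02,-0.075,-0.08,0.958],
    [0.236,0.03,-0.02,-0.075,-0.08,0.958],
    [0.236,0.03,-0.02,-0.075,-0.08,0.958],
    [0,0,0,0,0,0],
  ],
)

```text
t: 9.55
position: [0.6203, -0.1011, 0.1473]
orientation: [[-0.32, 0.819, 0.476], [0.916, 0.14, 0.375], [0.24, 0.556, -0.796]]
force: [0.5, 0.5, -1.9]
opening: 0.0117
gripper_force: 107.5
```

```bash
cat > look.py <<'E'
from plan import *
R,p=cur();s=env.state();print(s['t'],p,s['joint_positions'])
for c in('wrist','scene','side'):
    env.capture(c)
    for n in('key','key_short_end','screw_mouth'):
        for r in env.place_of(c,n):
            x=np.array(r['xyz'])
            if x[2]>.06: print(c,n,x,round(r['confidence'],2),'tool',R.T@(x-p),'axis Y,u,a',np.array([Y,u,a])@(x-M))
R1,p1=toolpose(.085)
rows(R,p,R1,p1)
E
python3 look.py
```

```text
9.55 [ 0.6203 -0.1011  0.1473] [-20.8452  24.529   54.228  109.9618 -67.3391  60.1502  82.3861]
wrist screw_mouth [ 0.5491 -0.1349  0.0954] 0.85 tool [-0.0207 -0.092  -0.0052] axis Y,u,a [ 0.0006  0.0025 -0.0015]
scene key [ 0.6384 -0.1624  0.1345] 0.91 tool [-0.0651 -0.0009 -0.0041] axis Y,u,a [-0.0171 -0.0096  0.0976]
scene key_short_end [ 0.5868 -0.1648  0.1055] 0.63 tool [-0.0577 -0.0597 -0.0065] axis Y,u,a [-0.025  -0.0092  0.0389]
scene screw_mouth [ 0.5542 -0.1363  0.0934] 0.68 tool [-0.0241 -0.0891 -0.0017] axis Y,u,a [-0.0002 -0.0019  0.0021]
side key [ 0.6339 -0.1588  0.1347] 0.76 tool [-0.0603 -0.004  -0.0051] axis Y,u,a [-0.014  -0.007   0.0934]
side key_short_end [ 0.5887 -0.1712  0.1032] 0.87 tool [-0.0648 -0.0603 -0.0062] axis Y,u,a [-0.0312 -0.0124  0.0399]
side screw_mouth [ 0.5561 -0.1353  0.0939] 0.69 tool [-0.0237 -0.0871 -0.0008] axis Y,u,a [ 0.001  -0.0023  0.0039]
3 [0.225, 0.077, -0.004, -0.08, -0.083, 0.931]
```

>>> apply_moves(
  targets=[
    [0.225,0.077,0,-0.08,-0.083,0.93],
    [0.225,0.077,0,-0.08,-0.083,0.93],
    [0.225,0.077,0,-0.08,-0.083,0.93],
    [0,0,0,0,0,0],
    [0,0,0,0,0,0],
  ],
)

```text
t: 10.57
position: [0.6212, -0.0889, 0.1535]
orientation: [[-0.11, 0.86, 0.498], [0.931, -0.087, 0.355], [0.348, 0.502, -0.791]]
force: [0.2, 0.0, -2.7]
opening: 0.0121
gripper_force: 107.5
```

```bash
python3 look.py
python3 - <<'E'
from plan import *
R,p=cur();print(R)
Kx,Ky,Kz=R[:,0],-R[:,1],-R[:,2];K=np.c_[Kx,Ky,Kz];b=p-.059*Kx-.0045*R[:,2]
s=M; r=.0154/np.sqrt(3)
t=np.radians(24);sy=np.cos(t)*Y+np.sin(t)*u;sx=np.cross(sy,a)
H=np.array([M+r*(np.cos(q)*sx+np.sin(q)*sy) for q in np.arange(6)*np.pi/3])
o=[]
for c in('wrist','scene'):
    d=env.capture(c);q=proj(d,M[None])[0].astype(int);S=60;x0,y0=q[0]-S,max(q[1]-S,0);f=400/(2*S)
    im=cv2.resize(d['img'][y0:y0+2*S,x0:x0+2*S],(400,400),interpolation=cv2.INTER_CUBIC)
    im=cv2.convertScaleAbs(im,alpha=1.5)
    for P in keyverts(b,K):cv2.polylines(im,[cv2.convexHull(((proj(d,P)-[x0,y0]+.5)*f).round().astype(np.int32))],True,(0,255,0),1)
    cv2.polylines(im,[((proj(d,H)-[x0,y0]+.5)*f).round().astype(np.int32)],True,(0,0,255),1)
    o.append(im)
cv2.imwrite('pics/pre.png',np.hstack(o))
E
```

```text
10.5667 [ 0.6212 -0.0889  0.1535] [-25.3313  22.7558  56.7352 111.8738 -67.7348  57.318   67.9668]
scene key [ 0.6263 -0.1514  0.1336] 0.88 tool [-0.0657 -0.0002 -0.0039] axis Y,u,a [-0.0074 -0.0037  0.0857]
scene key_short_end [ 0.5704 -0.1429  0.1074] 0.95 tool [-0.0607 -0.0622 -0.008 ] axis Y,u,a [-0.005   0.0018  0.0236]
scene screw_mouth [ 0.551  -0.1354  0.0952] 0.78 tool [-0.0559 -0.0856 -0.0053] axis Y,u,a [0.0003 0.0013 0.0001]
side key [ 0.6255 -0.1418  0.1341] 0.59 tool [-0.0565 -0.0014 -0.0013] axis Y,u,a [ 0.002  -0.0024  0.0843]
side key_short_end [ 0.5741 -0.1461  0.1083] 0.86 tool [-0.0638 -0.0583 -0.008 ] axis Y,u,a [-0.0078  0.0006  0.0276]
1 [0.032, -0.017, -0.014, -0.004, 0.005, 0.084]
[[-0.1066  0.8606  0.4981]
 [ 0.931  -0.0895  0.3539]
 [ 0.3492  0.5014 -0.7916]]
```

View pics/pre.png

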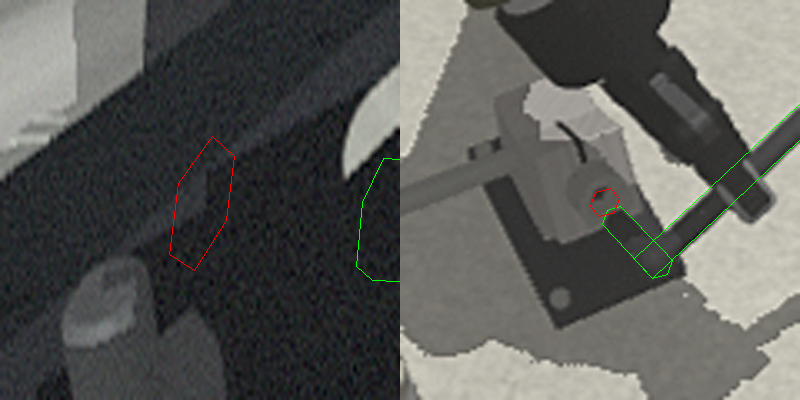

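>>> apply_moves(
  targets=[
    [0.09,0,-0.02,0,0,0.08],
    [0,-0.4,0,0,0,0],
    [0,-0.4,0,0,0,0],
    [0,-0.3,0,0,0,0],
    [0,0,0,0,0,0],
  ],
)

```text
t: 11.68
position: [0.6, -0.0855, 0.1422]
orientation: [[-0.099, 0.862, 0.497], [0.93, -0.097, 0.354], [0.354, 0.497, -0.792]]
force: [0.1, -0.2, -2.5]
opening: 0.0119
gripper_force: 107.5
```

>>> apply_moves(
  targets=[
    [0,-0.2,0,0,0,0],
    [0,-0.2,0,0,0,0],
    [0,-0.2,0,0,0,0],
    [0,0,0,0,0,0],
  ],
)

```text
t: 12.02
position: [0.5917, -0.084, 0.1378]
orientation: [[-0.102, 0.861, 0.499], [0.93, -0.096, 0.355], [0.353, 0.5, -0.791]]
force: [0.9, 1.5, -3.4]
opening: 0.0116
gripper_force: 108.2
```

```bash
cat > st.py <<'E'
from plan import *
R,p=cur();s=env.state();F=np.array(s['force'])
d=p-M;print(s['t'],'tool Y,u,a',np.array([Y,u,a])@d,'F Y,u,a',np.array([Y,u,a])@F,'F tool',R.T@F,'tq',s['torque'])
for o in(.085,.035):print('err to out',o,R.T@(toolpose(o,gx=.060)[1]-p),np.degrees(Ro.from_matrix(R.T@toolpose(o)[0]).as_rotvec()))
E
python3 st.py;python3 look.py
```

```text
12.0167 tool Y,u,a [0.0558 0.0207 0.0516] F Y,u,a [ 1.5525 -3.3214 -1.0104] F tool [ 0.0658 -1.0136  3.6648] tq [-0.3405  0.7182  0.0764]
err to out 0.085 [0.0007 0.0334 0.0003] [ 0.0483  0.0099 -0.124 ]
err to out 0.035 [ 0.0006 -0.0166  0.0002] [ 0.0483  0.0099 -0.124 ]
12.0167 [ 0.5917 -0.084   0.1378] [-26.3833  20.2279  57.2171 116.7892 -67.9652  54.9457  70.4878]
scene key [ 0.5987 -0.1456  0.1203] 0.78 tool [-0.0641  0.0032 -0.0045] axis Y,u,a [-0.0046 -0.0012  0.0547]
scene key [ 0.5531 -0.1367  0.095 ] 0.47 tool [-0.0602 -0.0496 -0.0041] axis Y,u,a [-0.0007  0.      0.002 ]
scene key_short_end [ 0.5423 -0.1346  0.0891] 0.8 tool [-0.0592 -0.062  -0.0041] axis Y,u,a [ 0.0002  0.0004 -0.0105]
scene screw_mouth [ 0.5513 -0.1363  0.094 ] 0.58 tool [-0.06   -0.0516 -0.0041] axis Y,u,a [-0.0005  0.0001 -0.0001]
side key [ 0.5896 -0.1382  0.1185] 0.52 tool [-0.057  -0.0062 -0.005 ] axis Y,u,a [0.0017 0.0021 0.0453]
side key_short_end [ 0.5428 -0.1398  0.093 ] 0.75 tool [-0.0627 -0.0591 -0.0088] axis Y,u,a [-0.0049  0.0032 -0.0076]
side screw_mouth [ 0.5549 -0.1379  0.0964] 0.63 tool [-0.061  -0.0472 -0.0047] axis Y,u,a [-0.0017  0.0003  0.0043]
2 [-0.034, 0.834, 0.007, 0.005, 0.001, -0.012]
```

>>> apply_moves(
  targets=[
    [0,-0.2,0,0,0,0],
    [0,-0.2,0,0,0,0],
    [0,-0.2,0,0,0,0],
    [0,0,0,0,0,0],
  ],
)

```text
t: 12.95
position: [0.5802, -0.0832, 0.1308]
orientation: [[-0.1, 0.862, 0.497], [0.93, -0.097, 0.354], [0.353, 0.498, -0.792]]
force: [-0.2, 2.3, -3.4]
opening: 0.0116
gripper_force: 108.1
```

```bash
python3 st.py
```

```text
12.95 tool Y,u,a [0.0554 0.0205 0.0382] F Y,u,a [ 2.2563 -2.6842 -2.0854] F tool [ 0.9642 -2.0862  3.3709] tq [-0.0371  0.9006  0.2125]
err to out 0.085 [0.0012 0.0468 0.0001] [-0.0458  0.0384 -0.2047]
err to out 0.035 [ 0.001  -0.0032  0.0002] [-0.0458  0.0384 -0.2047]
```

>>> apply_moves(
  targets=[
    [0,-0.15,0,0,0,0],
    [0,-0.15,0,0,0,0],
    [0,0,0,0,0,0],
  ],
)

```text
t: 13.2
position: [0.577, -0.0825, 0.1295]
orientation: [[-0.102, 0.86, 0.5], [0.93, -0.096, 0.354], [0.353, 0.501, -0.79]]
force: [5.9, 3.8, -0.6]
opening: 0.0114
gripper_force: 108.1
```

```bash
python3 st.py
```

```text
13.2 tool Y,u,a [0.0557 0.0209 0.0348] F Y,u,a [ 4.3915 -3.245   4.3806] F tool [2.7011 4.3641 4.7606] tq [ 0.3149 -0.5232  0.1605]
err to out 0.085 [0.0007 0.0502 0.0006] [ 0.1441  0.0217 -0.0959]
err to out 0.035 [0.0006 0.0002 0.0005] [ 0.1441  0.0217 -0.0959]
```

>>> apply_moves(
  targets=[
    [0,-0.15,0,0,0,0],
    [0,-0.1,0,0,0,0],
    [0,0,0,0,0,0],
  ],
)

```text
t: 13.45
position: [0.5756, -0.0818, 0.1296]
orientation: [[-0.105, 0.857, 0.504], [0.93, -0.095, 0.355], [0.352, 0.506, -0.787]]
force: [13.3, 5.5, 4.7]
opening: 0.0115
gripper_force: 108.4
```

```bash
python3 st.py
python3 - <<'E'
from plan import *
R,p=cur()
# turn by 8 deg steps about screw axis: constant row
R0,p0=toolpose(.035,0,gx=.060);R1,p1=toolpose(.035,44,gx=.060)
for n in(8,12,24):rows(R0,p0,R1,p1,n)
E
```

```text
13.45 tool Y,u,a [0.0562 0.0218 0.0335] F Y,u,a [ 6.9297 -2.1919 13.276 ] F tool [ 5.4199 13.2462  4.9234] tq [ 0.7778 -2.5064  0.0738]
err to out 0.085 [-0.0003  0.0515  0.0014] [ 0.4303 -0.03    0.0719]
err to out 0.035 [-0.0003  0.0015  0.0011] [ 0.4303 -0.03    0.0719]
8 [-0.033, 0.0, 0.287, 0.0, -1.1, -0.0]
12 [-0.019, 0.0, 0.191, 0.0, -0.733, -0.0]
24 [-0.008, 0.0, 0.096, 0.0, -0.367, -0.0]
```

>>> apply_moves(
  targets=[
    [0,0,0.096,0,-0.367,0],
    [0,0,0.096,0,-0.367,0],
    [0,0,0.096,0,-0.367,0],
    [0,0,0.096,0,-0.367,0],
    [0,0,0.096,0,-0.367,0],
    [0,0,0.096,0,-0.367,0],
    [0,0,0.096,0,-0.367,0],
    [0,0,0.096,0,-0.367,0],
  ],
)

```text
t: 14.12
position: [0.5836, -0.0784, 0.1171]
orientation: [[0.028, 0.857, 0.514], [0.99, -0.095, 0.106], [0.14, 0.506, -0.851]]
force: [9.1, 2.7, 6.4]
opening: 0.0118
gripper_force: 109.3
```

```bash
cat > st2.py <<'E'
from plan import *
R,p=cur();s=env.state();F=np.array(s['force']);T=np.array(s['torque'])
k=R[:,0];ang=np.degrees(np.arctan2(k@u,k@Y));q=np.array([Y,u,a])@(p-R[:,2]*.0045-M)
print(s['t'],'lever raise',ang,'grip Y,u,a',q,'r',np.hypot(q[0],q[1]),'pos angle',np.degrees(np.arctan2(q[1],q[0])),'F tool',R.T@F,'T tool',R.T@T,'opening',s['opening'])
E
python3 st2.py
```

```text
14.1167 lever raise 9.243601900890386 grip Y,u,a [0.0598 0.0116 0.0338] r 0.06096489630565553 pos angle 10.988804768071471 F tool [ 3.7882 10.7822 -0.4985] T tool [-1.5431  1.093  -0.4602] opening 0.01181832574460688
```

>>> apply_moves(
  targets=[
    [0,0,0.096,0,-0.367,0],
    [0,0,0.096,0,-0.367,0],
    [0,0,0.096,0,-0.367,0],
    [0,0,0.096,0,-0.367,0],
    [0,0,0.096,0,-0.367,0],
    [0,0,0.096,0,-0.367,0],
    [0,0,0.096,0,-0.367,0],
    [0,0,0.096,0,-0.367,0],
  ],
)

```text
t: 14.78
position: [0.5912, -0.0791, 0.1037]
orientation: [[0.157, 0.857, 0.491], [0.984, -0.094, -0.15], [-0.082, 0.506, -0.858]]
force: [7.9, -0.5, 5.3]
opening: 0.0116
gripper_force: 109.4
```

```bash
python3 st2.py
```

```text
14.7833 lever raise -5.530396153397923 grip Y,u,a [ 0.0611 -0.0038  0.0336] r 0.06117443152814624 pos angle -3.574565360595804 F tool [ 0.3482  9.4657 -0.58  ] T tool [-1.3796  0.5642 -0.5911] opening 0.011574635628107437
```

>>> apply_moves(
  targets=[
    [0,0,0.096,0,-0.367,0],
    [0,0,0.096,0,-0.367,0],
    [0,0,0.096,0,-0.367,0],
    [0,0,0.096,0,-0.367,0],
    [0,0,0.096,0,-0.367,0],
    [0,0,0.096,0,-0.367,0],
  ],
)

```text
t: 15.28
position: [0.5964, -0.0822, 0.0939]
orientation: [[0.248, 0.857, 0.452], [0.937, -0.093, -0.336], [-0.246, 0.506, -0.826]]
force: [7.6, -3.1, 6.1]
opening: 0.0116
gripper_force: 109.4
```

```bash
python3 st2.py
```

```text
15.2833 lever raise -16.593415422109974 grip Y,u,a [ 0.0594 -0.0152  0.0335] r 0.061356298026304566 pos angle -14.37168828307677 F tool [-2.486   9.8401 -0.5748] T tool [-1.3745  0.1772 -0.669 ] opening 0.011639359437394185
```

>>> apply_moves(
  targets=[
    [0,0,0.096,0,-0.367,0],
    [0,0,0.096,0,-0.367,0],
    [0,0,0.096,0,-0.367,0],
    [0,0,0.096,0,-0.367,0],
  ],
)

```text
t: 15.62
position: [0.5995, -0.0853, 0.0876]
orientation: [[0.303, 0.857, 0.416], [0.886, -0.093, -0.454], [-0.35, 0.506, -0.788]]
force: [5.9, -5.0, 5.9]
opening: 0.0117
gripper_force: 109.5
```

```bash
python3 st2.py
cat > ov.py <<'E'
import sys
from plan import *
R,p=cur();K=np.c_[R[:,0],-R[:,1],-R[:,2]];b=p-.060*R[:,0]-.0045*R[:,2]
o=[]
for c in('scene','side'):
    d=env.capture(c);q=proj(d,b[None])[0].astype(int);S=65;x0,y0=q-S;f=400/(2*S)
    im=cv2.convertScaleAbs(cv2.resize(d['img'][y0:y0+2*S,x0:x0+2*S],(400,400),interpolation=cv2.INTER_CUBIC),alpha=1.8)
    for P in keyverts(b,K):cv2.polylines(im,[cv2.convexHull(((proj(d,P)-[x0,y0]+.5)*f).round().astype(np.int32))],True,(0,255,0),1)
    o.append(im)
cv2.imwrite(sys.argv[1],np.hstack(o))
E
python3 ov.py pics/turn1.png
```

```text
15.6167 lever raise -23.954696059214218 grip Y,u,a [ 0.0572 -0.0225  0.0334] r 0.06146880355894221 pos angle -21.488979618241228 F tool [-4.7107  8.5333  0.1388] T tool [-1.477  -0.0749 -0.684 ] opening 0.011660477968522457
```

View pics/turn1.png

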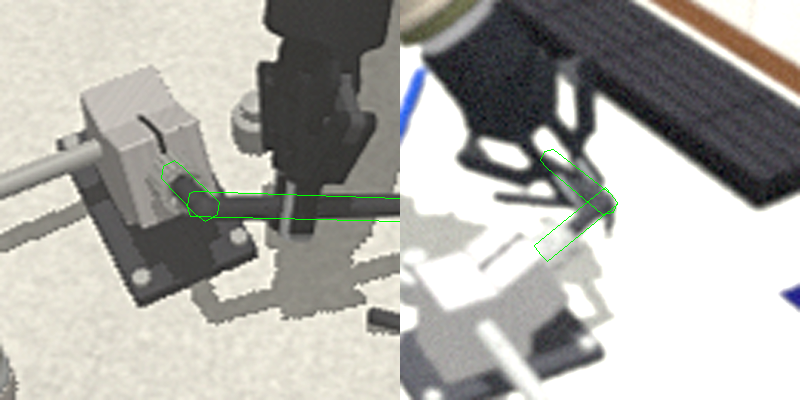

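>>> apply_moves(
  targets=[
    [0,0,0.096,0,-0.367,0],
    [0,0,0.096,0,-0.367,0],
    [0,0,0.096,0,-0.367,0],
    [0,0,0.096,0,-0.367,0],
  ],
)

```text
t: 16.05
position: [0.6023, -0.0892, 0.0818]
orientation: [[0.353, 0.858, 0.374], [0.821, -0.092, -0.563], [-0.448, 0.506, -0.737]]
force: [5.9, -5.8, 7.3]
opening: 0.0118
gripper_force: 109.6
```

```bash
python3 st2.py
```

```text
16.05 lever raise -31.295988529189984 grip Y,u,a [ 0.0541 -0.0294  0.0333] r 0.061622093977644884 pos angle -28.52088904552619 F tool [-5.9861  9.2405  0.1367] T tool [-1.5149 -0.2339 -0.7109] opening 0.011846483022862177
```

>>> apply_moves(
  targets=[
    [-0.05,0,0.096,0,-0.367,0],
    [-0.05,0,0.096,0,-0.367,0],
    [-0.05,0,0.096,0,-0.367,0],
    [0,0,0.096,0,-0.367,0],
  ],
)

```text
t: 16.38
position: [0.6047, -0.0937, 0.0777]
orientation: [[0.395, 0.858, 0.328], [0.745, -0.09, -0.661], [-0.538, 0.506, -0.675]]
force: [-1.2, 5.8, 18.2]
opening: 0.0114
gripper_force: 111.8
```

```bash
python3 st2.py; python3 ov.py pics/turn2.png
```

```text
16.3833 lever raise -38.44733471628488 grip Y,u,a [ 0.0504 -0.0348  0.0337] r 0.06118399400456462 pos angle -34.61965800093641 F tool [ -5.9478   7.6204 -16.4644] T tool [-0.9281  0.1661 -0.5179] opening 0.011368054512444731
```

View pics/turn2.png

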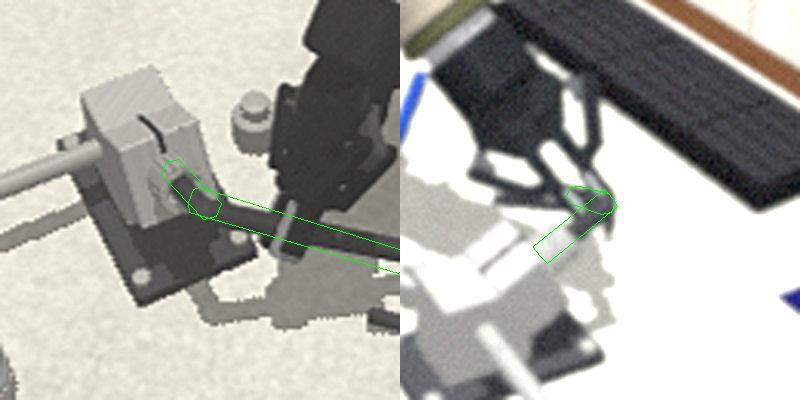

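>>> apply_moves(
  targets=[
    [0,0,0.15,0,-0.1,0],
    [0,0,0.15,0,-0.1,0],
    [0,0,0,0,0,0],
    [0,0,0,0,0,0],
  ],
)

```text
t: 16.82
position: [0.6063, -0.097, 0.0742]
orientation: [[0.4, 0.858, 0.322], [0.734, -0.09, -0.673], [-0.549, 0.505, -0.666]]
force: [-9.0, 16.7, 25.7]
opening: 0.0115
gripper_force: 112.6
```

```bash
python3 st2.py
```

```text
16.8167 lever raise -39.362401974747996 grip Y,u,a [ 0.0473 -0.0388  0.0336] r 0.06120614699114429 pos angle -39.35487218083523 F tool [ -5.4155   3.7929 -31.3046] T tool [ 0.4695 -0.2518 -0.5027] opening 0.011492141301769766
```

```bash
cat > lev.py <<'E'
from plan import *
d=env.capture('scene');g=d['img'].max(2).astype(float)
def sc(th,seg,d=d,g=g,out=.0348):
    t=np.radians(th);kx=np.cos(t)*Y+np.sin(t)*u;b=M+out*a
    P=proj(d,np.array([b+s*kx for s in seg]));v=P[-1]-P[0];n=np.array([-v[1],v[0]])/np.linalg.norm(v)
    f=lambda o:cv2.remap(g.astype(np.float32),(P[:,0]+n[0]*o).astype(np.float32)[None],(P[:,1]+n[1]*o).astype(np.float32)[None],cv2.INTER_LINEAR).mean()
    return np.array([f(o) for o in range(-7,8)])
for nm,seg in(('far',np.linspace(.09,.145,25)),('near',np.linspace(.012,.035,12))):
    for th in range(-46,-14,4):print(nm,th,sc(th,seg).round().astype(int).tolist())
E
python3 lev.py
```

```text
far -46 [40, 52, 61, 70, 77, 81, 80, 79, 80, 79, 79, 79, 79, 79, 77]
far -42 [44, 40, 40, 38, 36, 41, 58, 74, 86, 85, 80, 79, 80, 80, 80]
far -38 [77, 80, 78, 54, 40, 40, 40, 39, 37, 34, 48, 81, 92, 88, 83]
far -34 [67, 70, 77, 79, 77, 78, 80, 55, 41, 40, 41, 39, 38, 35, 41]
far -30 [62, 64, 66, 67, 68, 76, 79, 78, 79, 79, 71, 62, 48, 40, 40]
far -26 [60, 59, 60, 62, 63, 65, 67, 68, 74, 79, 79, 78, 79, 78, 70]
far -22 [50, 52, 54, 58, 59, 60, 62, 63, 65, 67, 69, 73, 78, 78, 79]
far -18 [44, 46, 47, 49, 51, 53, 57, 58, 59, 62, 64, 66, 68, 70, 73]
near -46 [125, 114, 85, 52, 43, 44, 44, 43, 40, 37, 45, 62, 58, 48, 45]
near -42 [123, 117, 107, 86, 50, 43, 45, 44, 42, 40, 37, 43, 63, 60, 49]
near -38 [123, 117, 111, 103, 86, 51, 43, 45, 44, 42, 40, 37, 41, 64, 63]
near -34 [123, 117, 112, 106, 100, 85, 51, 43, 45, 44, 41, 39, 36, 40, 65]
near -30 [123, 117, 113, 109, 102, 98, 84, 53, 43, 44, 44, 41, 39, 36, 40]
near -26 [122, 118, 113, 110, 106, 99, 97, 84, 55, 43, 44, 43, 41, 39, 36]
near -22 [123, 118, 115, 110, 107, 104, 98, 95, 84, 59, 44, 43, 43, 41, 38]
near -18 [122, 117, 115, 112, 108, 106, 102, 98, 94, 84, 63, 46, 43, 43, 40]
```

>>> apply_moves(
  targets=[
    [0,-0.03,-0.2,0,0.5,0],
    [0,0,-0.2,0,0.4,0],
    [0,0,-0.1,0,0.2,0],
    [0,0,0,0,0,0],
  ],
)

```text
t: 17.2
position: [0.6033, -0.091, 0.0805]
orientation: [[0.368, 0.857, 0.36], [0.797, -0.091, -0.597], [-0.479, 0.507, -0.716]]
force: [7.9, 1.1, 7.5]
opening: 0.0117
gripper_force: 110.3
```

```bash
python3 st2.py; python3 lev.py | grep far | head -6
```

```text
17.2 lever raise -33.717410443027006 grip Y,u,a [ 0.0526 -0.0313  0.0336] r 0.06118583033703901 pos angle -30.729934624117718 F tool [ 0.2469 10.4634 -3.1638] T tool [-1.5887  0.8909 -0.6163] opening 0.011677746323481899
far -46 [92, 87, 81, 79, 80, 79, 79, 81, 83, 87, 81, 79, 79, 78, 77]
far -42 [75, 85, 93, 96, 93, 90, 85, 80, 79, 79, 79, 79, 82, 87, 89]
far -38 [37, 38, 54, 66, 78, 90, 95, 96, 97, 92, 89, 82, 79, 79, 79]
far -34 [49, 41, 41, 40, 39, 36, 41, 66, 86, 93, 95, 96, 97, 96, 91]
far -30 [76, 79, 85, 72, 44, 40, 42, 41, 39, 37, 34, 64, 93, 94, 96]
far -26 [65, 67, 69, 76, 77, 78, 82, 71, 50, 41, 42, 42, 40, 38, 36]
```

>>> apply_moves(
  targets=[
    [0,0.05,0,0,0,0],
    [0,0.05,0,0,0,0],
    [0,0,0,0,0,0],
    [0,0,0,0,0,0],
  ],
  grip=32,
)

```text
t: 17.58
position: [0.5999, -0.093, 0.0771]
orientation: [[0.369, 0.862, 0.349], [0.794, -0.097, -0.6], [-0.483, 0.498, -0.72]]
force: [-0.0, -1.1, -0.2]
opening: 0.0318
gripper_force: 0.0
```

```bash
python3 st2.py; python3 lev.py | grep far | head -6
```

```text
17.5833 lever raise -33.99451924369845 grip Y,u,a [ 0.0502 -0.0327  0.0292] r 0.059927956753162114 pos angle -33.030549494916045 F tool [-0.7962 -0.0438  0.8077] T tool [0.5312 0.501  0.0155] opening 0.03184855457187217
far -46 [82, 79, 78, 80, 84, 87, 90, 91, 93, 87, 79, 79, 79, 78, 77]
far -42 [90, 90, 87, 84, 83, 81, 79, 79, 81, 86, 89, 93, 94, 95, 87]
far -38 [76, 84, 91, 93, 93, 90, 90, 84, 84, 82, 79, 79, 79, 84, 89]
far -34 [40, 49, 63, 73, 80, 89, 91, 93, 95, 93, 92, 86, 84, 82, 80]
far -30 [41, 41, 41, 39, 37, 41, 60, 78, 89, 90, 92, 94, 96, 96, 93]
far -26 [63, 66, 64, 47, 40, 42, 42, 40, 38, 36, 54, 87, 93, 91, 93]
```

>>> apply_moves(
  targets=[
    [0,0.25,-0.05,0,0,0],
    [0,0,-0.3,0,0,0],
    [0,0,-0.6,0,0,0],
    [0,0,-0.9,0,0,0],
    [0,0,-0.9,0,0,0],
    [0,0,-0.9,0,0,0],
    [0,0,-0.9,0,0,0],
    [0,0,-0.9,0,0,0],
  ],
)

```text
t: 18.3
position: [0.5661, -0.0274, 0.1594]
orientation: [[0.369, 0.861, 0.35], [0.794, -0.096, -0.601], [-0.484, 0.5, -0.719]]
force: [0.2, 0.6, 0.6]
opening: 0.0322
gripper_force: 0.0
```

>>> apply_moves(
  targets=[
    [0,0,-0.9,0,0,0],
    [0,0,-0.9,0,0,0],
    [0,0,-0.9,0,0,0],
    [0,0,-0.6,0,0,0],
    [0,0,0,0,0,0],
    [0,0,0,0,0,0],
  ],
)

```text
t: 18.8
position: [0.5435, 0.0127, 0.2057]
orientation: [[0.367, 0.861, 0.351], [0.796, -0.096, -0.598], [-0.482, 0.499, -0.721]]
force: [1.6, 0.1, -0.6]
opening: 0.0324
gripper_force: 0.0
```

Run:
```python
from plan import *
print(env.state()['t'],env.state()['position'],env.state()['force'])
o=[]
for c in('scene','side'):
    d=env.capture(c)
    for n in('key','key_short_end','screw_mouth','jar','weight'):
        for r in env.place_of(c,n):
            x=np.array(r['xyz'])
            if abs(x[:2]-M[:2]).max()<.2: print(c,n,x,round(r['confidence'],2),'Y,u,a',np.array([Y,u,a])@(x-M))
    q=proj(d,(M+.03*a+.03*Y)[None])[0].astype(int);S=70;x0,y0=q-S;f=400/140
    im=cv2.convertScaleAbs(cv2.resize(d['img'][y0:y0+2*S,x0:x0+2*S],(400,400),interpolation=cv2.INTER_CUBIC),alpha=1.6)
    t=np.radians(-26);kx=np.cos(t)*Y+np.sin(t)*u
    for P in keyverts(M+.035*a,np.c_[kx,-a,np.cross(kx,-a)]):cv2.polylines(im,[cv2.convexHull(((proj(d,P)-[x0,y0]+.5)*f).round().astype(np.int32))],True,(0,255,0),1)
    o.append(im)
cv2.imwrite('pics/end.png',np.hstack(o))
```

```text
18.8 [0.5435 0.0127 0.2057] [ 1.5707  0.0946 -0.6391]
scene key [ 0.6767 -0.0289  0.0018] 0.74 Y,u,a [ 0.1198 -0.1363  0.0517]
scene key [ 0.584  -0.1378  0.1063] 0.7 Y,u,a [ 0.0015 -0.0056  0.0343]
scene key_short_end [ 0.5286 -0.1333  0.0832] 0.8 Y,u,a [ 0.      0.0022 -0.0253]
scene key_short_end [ 0.6513 -0.0591  0.0122] 0.6 Y,u,a [ 0.087  -0.1163  0.0379]
scene screw_mouth [ 0.5534 -0.1375  0.0946] 0.65 Y,u,a [-0.0015 -0.0005  0.0021]
scene screw_mouth [ 0.4767 -0.0368 -0.0028] 0.61 Y,u,a [ 0.0903 -0.0413 -0.1221]
scene jar [ 0.5574 -0.2959 -0.0008] 0.87 Y,u,a [-0.1585 -0.0937 -0.0273]
scene weight [ 0.5091 -0.1296  0.0023] 0.68 Y,u,a [ 0.0016 -0.058  -0.0829]
scene weight [ 0.4777 -0.0367 -0.0006] 0.59 Y,u,a [ 0.0906 -0.0399 -0.1201]
scene weight [ 0.5515 -0.1336  0.0914] 0.42 Y,u,a [ 0.0022 -0.0021 -0.0015]
scene weight [ 0.5269 -0.1336  0.0834] 0.24 Y,u,a [-0.0005  0.0032 -0.0267]
side key [ 0.582  -0.1356  0.1064] 0.79 Y,u,a [ 0.0035 -0.0044  0.0324]
side key [ 0.6776 -0.0265 -0.0004] 0.62 Y,u,a [ 0.1223 -0.1385  0.0511]
side key_short_end [ 0.5263 -0.1404  0.0824] 0.83 Y,u,a [-0.0073  0.0022 -0.0271]
side key_short_end [ 0.6483 -0.0608  0.0147] 0.6 Y,u,a [ 0.085  -0.1127  0.0367]
side screw_mouth [ 0.5574 -0.1331  0.0964] 0.71 Y,u,a [ 0.0033 -0.0007  0.006 ]
side jar [ 0.5558 -0.2953  0.0015] 0.8 Y,u,a [-0.1581 -0.0909 -0.0276]
side weight [ 0.4767 -0.0358  0.0004] 0.66 Y,u,a [ 0.0913 -0.0385 -0.1206]
```

View pics/end.png

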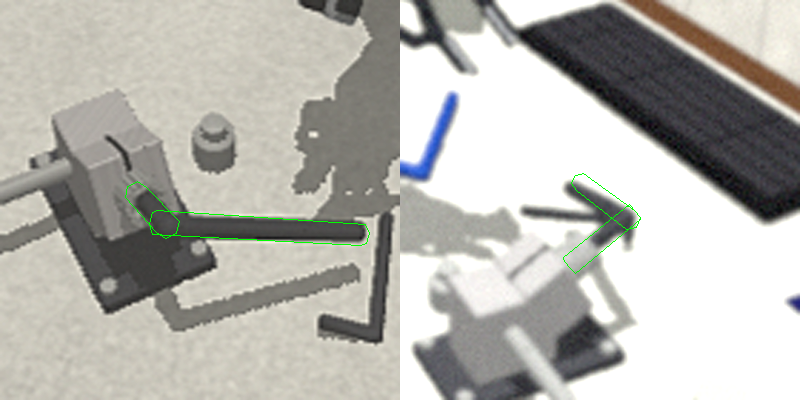

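```bash
python3 -c "
from bench import env
print(env.hand_in())"
```

```text
the job is handed in; nothing more can be done
None
```

I drew the key out, flipped it and seated its short arm fully home, turned the screw clockwise to its stop, and let go with the key standing in the screw. The last camera check showed the jar and weight where they started, and I handed the job in at about 19 s of the 51 s allowed; no verdict came back.

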